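Fit a saw blade in its frame and wind it to tension

ROBOT

A 7-joint arm with a two-finger parallel gripper is mounted at the origin on a cart in front of the work surface, level with it; the furniture and walls round the work are solid. World frame = base frame: x ahead of the robot, y to its left, z up, the work surface at z = 0. Lengths are in m, angles in rad, forces in N, time in s.
With the tool pointing down it reaches from about 0.425 to 0.95 m from the base axis. Payload 16.7 kg.
Tool frame: the origin (TCP) lies at the very end of the fingers, on their centre line; the grasp point (between the pads) lies bot.tcp_to_grasp behind it (bot.tcp_to_grasp is the distance from the TCP to the grasp point, in m); x points along the fingers, y is the direction in which the jaws open and shut, and the axes are right-handed (so a half turn about x gives the same grasp; the last joint's range is limited). The gripper opens to 94 mm and grips with 3 to 60 N. Pads are 16 mm wide; open, the fingers measure 119 mm over their backs; the gripper's body (75 mm by 177 mm) begins 78 mm behind the grasp point.
Start: joints at [0.957, 0.426, 0.074, 1.606, -0.034, 1.111, -0.067], TCP at [0.303, -0.603, 0.205] pointing down, gripper open.
Joint ranges: [-2.85, 2.85], [-0.5, 2.14], [-1.23, 1.37], [0.21, 2.46], [-1.02, 4.16], [0.16, 2.05], [-2.73, 2.73]. Speed limits (rad/s): [1.89, 1.89, 2.39, 2.39, 3.01, 3.01, 3.01].

INTERFACE

Orientations are given as a rotation vector (axis times angle).
In Python, from rig import get_state, cams, bot gives the robot as it stands.
- The arm moves only by the shell command python3 -m creep 'ROWS' [FORCE]. ROWS is a JSON object of lists of equal length, an entry for each row: "delta_pos": the shift along the tool's x, y, z each as a share of 0.05 m, from -1 to 1, a list of three; "twist": the turn, a rotation vector about the tool's x, y, z each as a share of 180 degrees, from -1 to 1, a list of three; "grip": the finger opening in mm, from 0 to 94. In form: {"delta_pos": [[tx, ty, tz], ...], "twist": [[wx, wy, wz], ...], "grip": [grip, ...]}. A call has 1 to 5 rows; each row shifts and turns the commanded pose from where the row before left it, along the tool's axes as they then stand; what a row does not reach is not made up. A row lasts 1/10 s, in which the tool goes at most 50 mm and 8.59 degrees, less where a joint would pass 70% of its speed; a pose out of reach is approached as far as the arm can. A call with a number of a shift or a turn outside -1 to 1 is refused whole. A call with a gripper value outside its range is refused whole. The fingers move at their own pace and stop on an object; FORCE is the grip in N (left out, the last holds). Time passes only in rows, so rows that do not move let the fingers close. It gives the time, the measured TCP pose, the force and the opening at its end, in the units of the state.
- get_state(): the state, without advancing time (a new reading comes with each control period).
- cams.camera(name): name is "scene" or "top" or "wrist"; returns a dict with "pixels" (384x512x3 uint8, red, green, blue), "depth" (384x512 float32, m along the optical axis (not along the pixel's ray), 0 where there is no reading), "mtx" (3x3 intrinsics, pixels), "R" (3x3) and "t" (3): a world point X has camera coordinates R X + t; the wrist camera has in their place "hand_eye" (4x4, takes a point from camera to tool coordinates, whose origin is the TCP and whose axes are the tool frame's). Camera axes: x right, y down, z forward; pixel columns grow to the right and rows downward; lengths in m; the calibration is good to about 2 mm. A picture is of the moment at which its call begins: read the wrist's pose just before it.
- bot.finish_job(): hands the job in, once; it reports no verdict.
The state is a dict: "time": time; "joint_positions": joint angles; "dq": joint speeds; "joint_efforts": joint torques, N m; "ee_pos": TCP position; "tool_rot": TCP orientation; "force": force on the tool from outside, world axes, zero at the start; "wrist_torque": the same for the moment, N m; "finger_gap": finger opening in m.
Only numpy, scipy, OpenCV 4.12 (cv2) and the standard library are available. Lean on these libraries where they do the work, as an engineer would, in place of code of your own. Each camera call takes 0.05 s, during which the arm holds its last target.

TASK

Lay the saw blade, guard still on, into the two forks of the blue-and-grey bench saw frame so that its brass cross pins rest on the ledges just outside the fork tines, and let go of it. Then wind the black tension wheel clockwise, seen from above, past the slack and the soft first pull until it feels firm: the blade should end up pulled with about 16 N, never over-tightened, and nothing else on the bench disturbed.

Things in the scene. Friction and masses are not known exactly. Their poses are not given: they have to be found in the camera images.
- saw_frame: bench saw frame, bolted down: grey base plate 76 x 270 mm, 10 mm thick, a fixed dark steel fork at the -y end, a brass fork on a slide, and at the +y end a blue gear housing 60 x 58 mm, top at z 49 mm, under the wheel. Between the forks only the plate. Origin on the bench near its middle; y along the blade towards the wheel, z up
- fixed_fork (a point): fixed fork, axes as saw_frame. Point on x = 0, at ledge height (z 36 mm, y -55 mm), at the tines' outer (-y) face. Two tines 8 mm thick in y, 16 mm taller than the ledge, with an open-topped slot 7 mm wide (x) between them; outside them the ledge where a cross pin rests, 24 mm long in y up to an end wall as tall as the tines. Fork 32 mm wide in x
- slide_fork (a point): the same point of the brass fork on the slide, same shape mirrored: outer face and ledge towards +y. It moves to +y by 15 mm per rad of wheel until its tines bear on the blade's pin, then stops
- slide: the brass slide that carries slide_fork and pulls the blade taut; axes as saw_frame, origin on the bench, moving along saw_frame's y
- seat (a point): fixed in saw_frame at (0, -6, 39) mm, axes as saw_frame: where the blade's centre (blade_center) is when the blade is laid with both pins on the ledges, with about 7 mm to spare either way along y and 2 mm across. The blade fits either way round
- wheel_grip (a point): centre of the black knurled tension wheel (the point does not turn with it), 50 mm diameter, 20 mm tall (10 mm above and below), upright axis; 18 mm free between it and the housing below. Clockwise from above tightens. The wheel stays where it is left; a steady drag of about 0.38 N m resists all turning, so a reading at rest may lack or reverse it: compare readings taken alike
- wheel_axis (a point): top centre of the gear housing, on the wheel's axis. Feel of the wheel: about 1.1 rad of slack, only drag; then the slide stops and an unseen clutch yields at 0.05 N m above drag, for 0.1 to 1.7 rad, different each time; then a firm spring adds 0.31 N m per rad (21 N of blade pull). Blade pull = torque above the slack's drag / 0.015 m: 16 N is 0.24 N m more; 12 to 20 N is right, over 30 N is bad
- saw_blade: loose saw blade, about 70 g, standing on its guard on the bench: steel strip 126 mm long (y), 3 mm thick (x), 11 mm high, with a red plastic guard 50 mm long, 16 mm thick and 24 mm high over its middle; brass cross pins, 6 mm diameter and 26 mm long (along x), 60 mm either side of the middle. Origin under the guard's middle; z up
- blade_center (a point): the blade's middle, 13 mm above the underside of the guard, at the height of the cross pins and half-way along; axes as saw_blade (y along the blade). Grasp the guard here, across its 16 mm thickness
- pin_left (a point): centre of the cross pin at the blade's +y end
- pin_right (a point): centre of the cross pin at the blade's -y end
- caliper: digital caliper, 51x150x11 mm, lying flat; bystander, origin at its underside, leave it alone
- jar_talc: white jar with blue lid, 39 mm wide, 62 mm tall; bystander, origin at its underside, leave it alone
- jar_flux: amber jar with black lid, 43 mm wide, 55 mm tall; bystander, origin at its underside, leave it alone
- wax_tube: blue wax tube standing upright, 28 mm wide, 60 mm tall; bystander, origin at its underside, leave it alone
- wax_ring0: small blue-green wax ring, 24x28x8 mm; bystander, origin at its underside, leave it alone
- loupe: folded black loupe, 32x38x19 mm; bystander, origin at its underside, leave it alone

How it is judged:
By the outcome, as a careful person would: the job done as asked, in the order asked, and still so for the second after the job is handed in, with the robot touching nothing.
It also fails if it takes over 72 s, if anything falls off the work surface, if the arm or the gripper's body presses on something with over 40 N, if the wrist force passes 120 N, or if a joint passes its speed limit or range.

## Working session

There is one attempt and no reset: what is moved stays moved. The work goes in short steps, Python scripts to look and compute and a shell command to move; the robot and the scene stay as the last step left them, time stands still between calls to the robot, and variables do not carry over. Pictures are saved under pics/ and viewed, and the job is handed in when it is done.

```bash
ls; mkdir -p pics; python3 - <<'E'
from rig import get_state, cams, bot
import cv2
s=get_state()
for k,v in s.items(): print(k,v)
print(bot.tcp_to_grasp)
for n in ["scene","top","wrist"]:
    c=cams.camera(n); cv2.imwrite(f"pics/{n}0.png",c["pixels"][:,:,::-1]); print(n,{k:(v.tolist() if k not in("pixels","depth") else v.shape) for k,v in c.items()})
E
```

```text
pics
time 0.0
joint_positions [ 0.9565214   0.42671378  0.07385953  1.60661072 -0.0341095   1.11079882
 -0.06710326]
dq [-0.00052641 -0.00132997  0.00124562 -0.00077413 -0.00074498  0.00028703
 -0.00048838]
joint_efforts [ 9.43412670e-04 -9.35813212e+01  3.66770603e+00 -4.54200375e+01
 -4.85933956e-02  1.98197452e-02  1.87215837e-04]
ee_pos [ 0.30232141 -0.6030184   0.20478639]
tool_rot [ 1.96292881  0.46581841 -1.96369024]
force [0.16914771 0.39959629 0.24465606]
wrist_torque [ 0.05710474 -0.03588015 -0.05065758]
finger_gap 0.09398676227260765
0.0188
scene {'pixels': (384, 512, 3), 'depth': (384, 512), 'mtx': [[404.12022384645707, 0.0, 254.84620569766238], [0.0, 404.12022384645707, 184.09456796972663], [0.0, 0.0, 1.0]], 'R': [[0.6302256037251727, -0.7762790151987264, 0.014372855364785856], [-0.40024403937523223, -0.34069116107426356, -0.850725714734466], [0.6652972248204851, 0.5303964774844998, -0.5254133413972235]], 't': [-0.48065836506184306, 0.23153376302628917, 0.6655016091443751]}
top {'pixels': (384, 512, 3), 'depth': (384, 512), 'mtx': [[478.2935566103675, 0.0, 248.90874353890746], [0.0, 478.2935566103675, 196.51436803820508], [0.0, 0.0, 1.0]], 'R': [[0.023206914260156596, -0.9997011576703608, 0.007683390076126154], [-0.9974399290421552, -0.023673031237785278, -0.06747722241167857], [0.0676389464946197, -0.006097781937313131, -0.9976912297762985]], 't': [-0.14074696846558246, 0.5821339524350435, 1.256193309556632]}
wrist {'pixels': (384, 512, 3), 'depth': (384, 512), 'mtx': [[306.27043082722685, 0.0, 255.0955297848904], [0.0, 306.27043082722685, 194.14028310982525], [0.0, 0.0, 1.0]], 'hand_eye': [[4.926234356908008e-05, -0.24897568646002022, 0.9685097341405411, -0.17743811774847051], [0.9999999782136184, 0.000208722215918129, 2.7923462166102926e-06, 0.001589010141521352], [-0.0002028447241638436, 0.9685097129026615, 0.24897569131788655, -0.07282913157971288], [0.0, 0.0, 0.0, 1.0]]}
```

View pics/scene0.png

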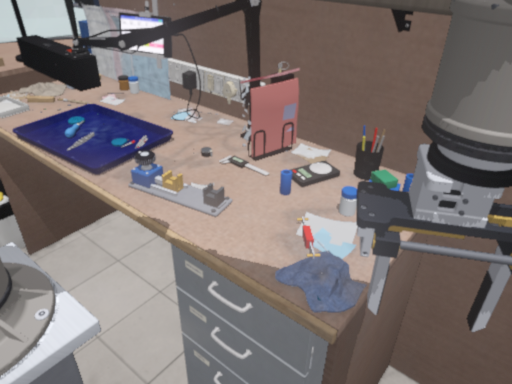

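View pics/top0.png

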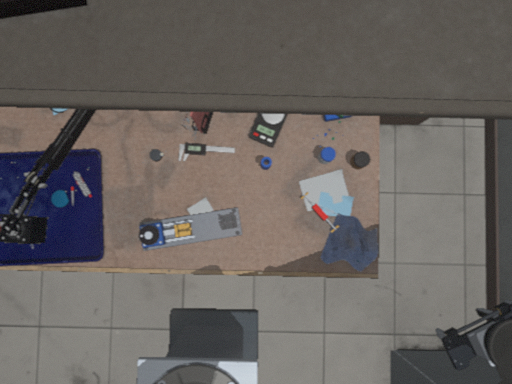

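View pics/wrist0.png

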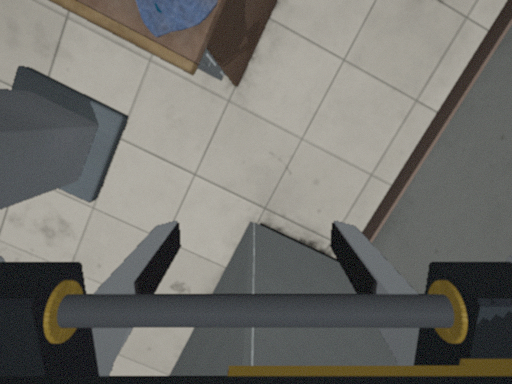

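```bash
cat > h.py <<'E'
from rig import get_state, cams, bot
import numpy as np, cv2
from scipy.spatial.transform import Rotation as Ro
def pts(c):
    # world points for all pixels using depth
    K=c["mtx"]; v,u=np.mgrid[0:384,0:512]; d=c["depth"]
    P=np.stack([(u-K[0,2])/K[0,0]*d,(v-K[1,2])/K[1,1]*d,d],-1)
    if "R" in c: return (P-c["t"])@c["R"]
    T=c["hand_eye"]; P=P@T[:3,:3].T+T[:3,3]
    return P@c["tr"].T+c["tp"]
def wrist():
    s=get_state(); c=cams.camera("wrist"); c["tr"]=Ro.from_rotvec(s["tool_rot"]).as_matrix(); c["tp"]=np.array(s["ee_pos"]); return c
def ray(c,u,v,z):
    K=c["mtx"]; r=np.array([(u-K[0,2])/K[0,0],(v-K[1,2])/K[1,1],1])
    if "R" in c: o=-c["R"].T@c["t"]; r=c["R"].T@r
    else:
        T=c["hand_eye"]; o=c["tr"]@T[:3,3]+c["tp"]; r=c["tr"]@T[:3,:3]@r
    return o+r*(z-o[2])/r[2]
E
python3 - <<'E'
from h import *
c=cams.camera("top"); im=c["pixels"]
a=im[195:260,130:360]; cv2.imwrite("pics/topz.png",cv2.resize(a[:,:,::-1],None,fx=3.4,fy=3.4,interpolation=cv2.INTER_CUBIC))
P=pts(c)
for (u,v) in [(150,233),(190,229),(236,222),(207,227),(320,212),(260,240),(300,160)]: print((u,v),P[v,u].round(4))
# red
i=im.astype(int); m=(i[...,0]>130)&(i[...,1]<70)&(i[...,2]<70); v,u=np.nonzero(m); k=(u>290)&(u<345)&(v>190); print(len(u[k]))
uu=u[k];vv=v[k];print(uu.mean(),vv.mean()); print(np.median(P[vv,uu],0)); 
for z in(0.024,): 
  q=np.array([ray(c,a,b,z) for a,b in zip(uu,vv)]);print(q.mean(0)); w,V=np.linalg.eigh(np.cov(q[:,:2].T));print(np.sqrt(w),V[:,1],np.degrees(np.arctan2(*V[::-1,1])))
E
```

```text
(150, 233) [0.483  0.1197 0.0864]
(190, 229) [0.4952 0.0275 0.0178]
(236, 222) [ 0.5167 -0.0942  0.0142]
(207, 227) [ 0.5015 -0.0168  0.0088]
(320, 212) [ 0.5484 -0.3173  0.0216]
(260, 240) [ 0.4699 -0.1599 -0.0032]
(300, 160) [ 0.6899 -0.2643 -0.0013]
84
319.2738095238095 211.9404761904762
[ 0.54822296 -0.31474087  0.02302926]
[ 0.54837786 -0.31495096  0.024     ]
[0.00384235 0.01294949] [-0.73383669 -0.67932592] -137.20900953470286
```

View pics/topz.png

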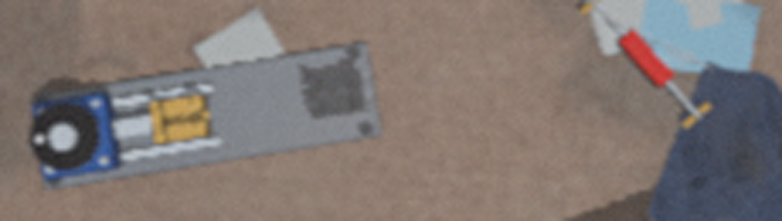

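```bash
python3 - <<'E'
from h import *
s=get_state(); R=Ro.from_rotvec(s["tool_rot"]).as_matrix(); print(R.round(3))
c=cams.camera("top")
def seg(name,pp,z):
    q=[ray(c,130+u/3.4-0.35,195+v/3.4-0.35,z) for u,v in pp]; print(name,np.round(q,4).tolist()); return q
seg("pins",[(586,8),(697,115)],0.013)
q=seg("plate corners",[(367,43),(380,135),(45,187)],0.010)
w=seg("wheel",[(65,137)],0.087)
f=seg("fix",[(333,90)],0.052)
sl=seg("slide",[(180,119)],0.052)
print(np.degrees(np.arctan2(*(q[2]-q[1])[[1,0]])))
E
```

```text
[[-0.     0.448 -0.894]
 [ 0.001 -0.894 -0.448]
 [-1.    -0.001  0.   ]]
pins [[0.5878, -0.2697, 0.013], [0.5055, -0.3584, 0.013]]
plate corners [[0.5562, -0.0974, 0.01], [0.484, -0.1094, 0.01], [0.4373, 0.1521, 0.01]]
wheel [[0.4781, 0.1225, 0.087]]
fix [[0.5179, -0.0731, 0.052]]
slide [[0.4932, 0.0427, 0.052]]
100.12387475433802
```

```bash
python3 -m creep '{"delta_pos":[[0,-0.37,-0.87],[0,-0.37,-0.87],[0,-0.37,-0.87],[0,-0.37,-0.87]],"twist":[[0,0,0],[0,0,0],[0,0,0],[0,0,0]],"grip":[94,94,94,94]}'; python3 -m creep '{"delta_pos":[[0,-0.37,-0.87],[0,-0.37,-0.87],[0,-0.37,-0.87],[0,-0.37,-0.87],[0,0,0]],"twist":[[0,0,0],[0,0,0],[0,0,0],[0,0,0],[0,0,0]],"grip":[94,94,94,94,94]}'; python3 -m creep '{"delta_pos":[[0,0,0],[0,0,0],[0,0,0],[0,0,0]],"twist":[[-0.036,0,0],[-0.036,0,0],[-0.036,0,0],[0,0,0]],"grip":[94,94,94,94]}'
python3 - <<'E'
from h import *
c=wrist(); cv2.imwrite("pics/w1.png",c["pixels"][:,:,::-1]); print(get_state()["joint_positions"]); print(c["tr"].round(3)); np.savez("w1.npz",**c)
E
```

```text
time: 0.65
ee_pos: [0.4258, -0.4577, 0.2055]
tool_rot: [1.963, 0.464, -1.963]
force: [1.5, -0.4, 0.5]
finger_gap: 0.0939
time: 1.15
ee_pos: [0.5517, -0.3084, 0.2053]
tool_rot: [1.96, 0.475, -1.956]
force: [-0.2, -0.1, -0.3]
finger_gap: 0.0939
time: 1.55
ee_pos: [0.5471, -0.3153, 0.2054]
tool_rot: [1.746, 0.745, -1.747]
force: [-0.7, 0.1, -0.7]
finger_gap: 0.094
[ 0.51605518  0.35968123 -0.12208429  1.70035858  0.04831813  1.08464687
 -0.39027254]
[[-0.     0.722 -0.692]
 [ 0.    -0.692 -0.722]
 [-1.    -0.    -0.   ]]
```

View pics/w1.png

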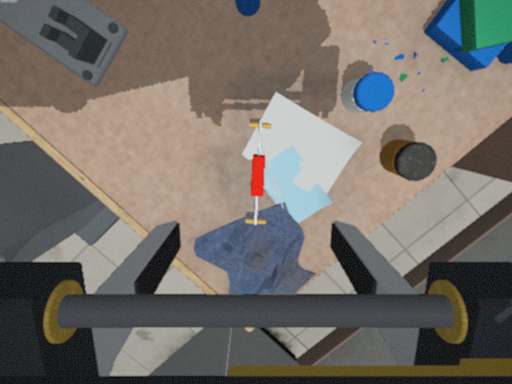

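```bash
cat > b.py <<'E'
from h import *
def blade(c,zoff=0.0):
    i=c["pixels"].astype(int); m=((i[...,0]>150)&(i[...,1]<80)&(i[...,2]<80)).astype(np.uint8)
    n,l,st,ce=cv2.connectedComponentsWithStats(m); k=[j for j in range(1,n) if st[j,4]>60]
    k=max(k,key=lambda j:st[j,4])
    v,u=np.nonzero(l==k); q=np.array([ray(c,a,b,0.024+zoff) for a,b in zip(u,v)])
    P=pts(c)[v,u]
    (r,wh,an)=cv2.minAreaRect((q[:,:2]*1e4).astype(np.float32))
    print("red",len(u),q.mean(0).round(4),"rect c",np.array(r)/1e4,np.array(wh)/1e4,an,"depthmed",np.median(P,0).round(4))
    # brass
    hsv=cv2.cvtColor(c["pixels"],cv2.COLOR_RGB2HSV); mb=((hsv[...,0]>12)&(hsv[...,0]<24)&(hsv[...,1]>150)&(hsv[...,2]>110)).astype(np.uint8)
    n,l,st,ce=cv2.connectedComponentsWithStats(mb)
    pins=[]
    for j in range(1,n):
        if st[j,4]>15:
            p=ray(c,*ce[j],0.016+zoff)
            d=np.hypot(*(p-q.mean(0))[:2])
            if .045<d<.075: pins.append(p); print("pin",ce[j].round(1),st[j,4],p.round(4),d.round(4))
    if len(pins)==2:
        d=pins[0]-pins[1]; print("mid",(pins[0]+pins[1])/2,"len",np.hypot(*d[:2]),"yaw",np.degrees(np.arctan2(d[1],d[0])))
    t=c["tr"]; print("tool y yaw",np.degrees(np.arctan2(t[1,1],t[0,1])),"tcp",c["tp"])
E
python3 - <<'E'
from b import *
c=dict(np.load("w1.npz")); blade(c)
P=pts(c)
print(P[60,30],P[130,200],P[175,258])
E
```

```text
red 458 [ 0.5518 -0.3163  0.024 ] rect c [ 0.55195835 -0.3164592 ] [0.04753301 0.01466509] 44.82048416137695 depthmed [ 0.5515 -0.3165  0.0222]
pin [253.5 124.3] 27 [ 0.59   -0.2704  0.016 ] 0.0597
pin [266. 125.] 17 [ 0.6   -0.281  0.016] 0.0597
pin [260.7 221.2] 18 [ 0.5137 -0.3628  0.016 ] 0.0601
tool y yaw -43.81926094254937 tcp [ 0.54706177 -0.31533069  0.20539173]
[ 0.45217001 -0.03742473 -0.00206701] [ 0.53727711 -0.22992494 -0.0022999 ] [ 0.55302869 -0.3165913   0.02224134]
```

```bash
python3 -m creep '{"delta_pos":[[0.8,0.083,-0.05],[0.8,0,0],[0.8,0,0],[0,0,0],[0,0,0]],"twist":[[0.0145,0,0],[0,0,0],[0,0,0],[0,0,0],[0,0,0]],"grip":[50,50,50,50,50]}' 20
python3 - <<'E'
from b import *
c=wrist(); cv2.imwrite("pics/w2.png",c["pixels"][:,:,::-1]); print(get_state()["finger_gap"]);np.savez("w2.npz",**c); blade(c)
E
```

```text
time: 2.1
ee_pos: [0.552, -0.3163, 0.0861]
tool_rot: [1.779, 0.708, -1.78]
force: [0.3, 0.0, 0.4]
finger_gap: 0.0571
0.053605314847600394
red 977 [ 0.5525 -0.316   0.024 ] rect c [ 0.55225679 -0.31618115] [0.04772297 0.01443389] 43.67464065551758 depthmed [ 0.5522 -0.3161  0.0222]
pin [243.9 132.5] 72 [ 0.5902 -0.2704  0.016 ] 0.0592
pin [262.5 132.5] 48 [ 0.6003 -0.2811  0.016 ] 0.0592
pin [245.9 267.4] 42 [ 0.505  -0.3517  0.016 ] 0.0594
pin [261.8 267.6] 46 [ 0.5146 -0.3622  0.016 ] 0.0597
tool y yaw -46.65893280177472 tcp [ 0.55203677 -0.31625121  0.08605364]
```

View pics/w2.png

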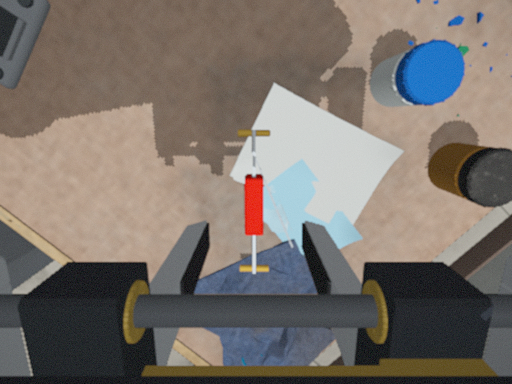

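```bash
python3 -m creep '{"delta_pos":[[0.6,0,0],[0.5,0,0],[0.4,0,0],[0.12,0,0],[0,0,0]],"twist":[[0,0,0],[0,0,0],[0,0,0],[0,0,0],[0,0,0]],"grip":[45,45,45,45,45]}' 20
python3 - <<'E'
from b import *
c=wrist(); cv2.imwrite("pics/w3.png",c["pixels"][:,:,::-1]); blade(c)
E
```

```text
time: 2.65
ee_pos: [0.5527, -0.3165, 0.0057]
tool_rot: [1.779, 0.707, -1.777]
force: [0.9, 0.2, 0.6]
finger_gap: 0.0448
red 2003 [ 0.5528 -0.316   0.024 ] rect c [ 0.55258491 -0.31642893] [0.04740263 0.01504358] 43.60475158691406 depthmed [ 0.5523 -0.3163  0.0222]
pin [238.2 141.2] 163 [ 0.5904 -0.2707  0.016 ] 0.0589
pin [264.5 141.5] 144 [ 0.6    -0.2811  0.016 ] 0.0588
pin [165.7 287.5] 35 [ 0.4949 -0.2984  0.016 ] 0.0605
pin [156.2 298.9] 100 [ 0.4847 -0.2992  0.016 ] 0.0701
pin [354.5 297.3] 51 [ 0.5697 -0.3873  0.016 ] 0.0733
pin [240.7 329.6] 52 [ 0.5044 -0.352   0.016 ] 0.0603
pin [263.3 329.6] 57 [ 0.5142 -0.3625  0.016 ] 0.0604
tool y yaw -46.57561260392134 tcp [ 0.5527266  -0.31652906  0.00571514]
```

View pics/w3.png

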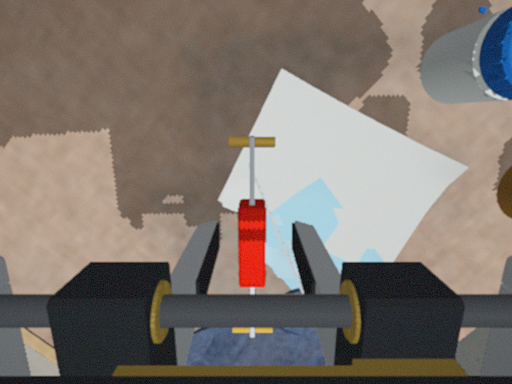

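```bash
python3 -m creep '{"delta_pos":[[0.04,0,0],[0,0,0],[0,0,0],[0,0,0],[0,0,0]],"twist":[[0,0,0],[0,0,0],[0,0,0],[0,0,0],[0,0,0]],"grip":[10,10,10,10,10]}' 25;python3 -m creep '{"delta_pos":[[0,0,0],[0,0,0]],"twist":[[0,0,0],[0,0,0]],"grip":[5,5]}' 25
python3 - <<'E'
from b import *
c=wrist(); cv2.imwrite("pics/w4.png",c["pixels"][:,:,::-1]); blade(c);print(get_state()["finger_gap"])
E
```

```text
time: 3.2
ee_pos: [0.5522, -0.3163, 0.0029]
tool_rot: [1.778, 0.708, -1.777]
force: [-1.7, 0.1, 5.0]
finger_gap: 0.0156
time: 3.4
ee_pos: [0.5522, -0.3162, 0.0029]
tool_rot: [1.778, 0.708, -1.777]
force: [-1.0, -0.4, 6.1]
finger_gap: 0.0161
red 2123 [ 0.5537 -0.3171  0.024 ] rect c [ 0.55333271 -0.31742373] [0.04788425 0.01571475] 43.45845031738281 depthmed [ 0.5533 -0.3173  0.0222]
pin [240.9 141.3] 170 [ 0.591  -0.2714  0.016 ] 0.059
pin [268.2 141.5] 148 [ 0.6009 -0.282   0.016 ] 0.0589
pin [293.9 317.7] 33 [ 0.5345 -0.3684  0.016 ] 0.0548
pin [217.5 333.7] 76 [ 0.4933 -0.3419  0.016 ] 0.0652
pin [293.6 334.5] 50 [ 0.5258 -0.3769  0.016 ] 0.066
pin [243.2 331. ] 95 [ 0.5059 -0.3522  0.016 ] 0.0593
pin [266.3 331.1] 99 [ 0.5158 -0.3628  0.016 ] 0.0593
tool y yaw -46.54563328844207 tcp [ 0.5521652  -0.31623414  0.00286244]
0.015527806553887118
```

View pics/w4.png

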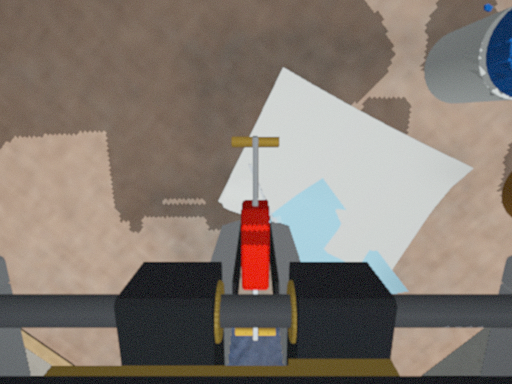

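```bash
python3 -m creep '{"delta_pos":[[-0.3,0,0],[-0.7,0,0],[-0.9,0,0],[-0.9,0,0],[-0.9,0,0]],"twist":[[0,0,0],[0,0,0],[0,0,0],[0,0,0],[0,0,0]],"grip":[5,5,5,5,5]}'; python3 -m creep '{"delta_pos":[[0,-0.74,-0.545],[0,-0.74,-0.545],[0,-0.74,-0.545],[0,-0.74,-0.545],[0,0,0]],"twist":[[0,0,0],[0,0,0],[0,0,0],[0,0,0],[0,0,0]],"grip":[5,5,5,5,5]}';python3 -m creep '{"delta_pos":[[0,0,0],[0,0,0],[0,0,0],[0,0,0],[0,0,0]],"twist":[[-0.0392,0,0],[-0.0392,0,0],[-0.0392,0,0],[-0.0392,0,0],[-0.0392,0,0]],"grip":[5,5,5,5,5]}';python3 -m creep '{"delta_pos":[[0,0,0],[0,0,0],[0,0,0],[0,0,0],[0,0,0]],"twist":[[-0.0392,0,0],[-0.0392,0,0],[-0.0392,0,0],[0,0,0],[0,0,0]],"grip":[5,5,5,5,5]}'
python3 - <<'E'
from b import *
c=wrist(); cv2.imwrite("pics/w5.png",c["pixels"][:,:,::-1]);np.savez("w5.npz",**c)
s=get_state(); print(s["joint_positions"],s["finger_gap"],s["force"]); t=c["tr"]; print("tool y yaw",np.degrees(np.arctan2(t[1,1],t[0,1])),"tcp",c["tp"])
E
```

```text
time: 3.95
ee_pos: [0.5517, -0.316, 0.1903]
tool_rot: [1.778, 0.708, -1.777]
force: [1.0, -1.1, -1.3]
finger_gap: 0.0157
time: 4.45
ee_pos: [0.529, -0.1275, 0.1888]
tool_rot: [1.775, 0.715, -1.772]
force: [1.0, -0.9, -0.9]
finger_gap: 0.0158
time: 4.95
ee_pos: [0.5292, -0.1341, 0.1884]
tool_rot: [1.349, 1.112, -1.349]
force: [0.1, 0.3, -0.7]
finger_gap: 0.0159
time: 5.45
ee_pos: [0.5293, -0.1341, 0.188]
tool_rot: [1.084, 1.284, -1.084]
force: [-0.8, -0.1, -0.7]
finger_gap: 0.0156
[ 0.42299841  0.25481079 -0.343177    1.89758951  0.10077478  1.00548005
  0.20502233] 0.015407721807962401 [ 0.42309421 -0.10248153 -1.32914561]
tool y yaw 9.667662132613787 tcp [ 0.52932807 -0.13407549  0.18802659]
```

View pics/w5.png

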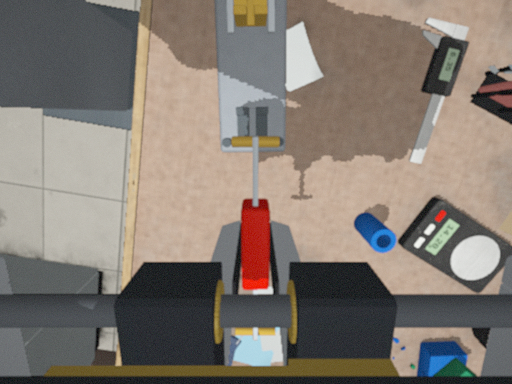

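```bash
python3 -m creep '{"delta_pos":[[-0.4,0.7,-0.3],[-0.4,0.7,-0.3],[-0.4,0.7,-0.3],[0,0,0],[0,0,0]],"twist":[[0,0,0],[0,0,0],[0,0,0],[0,0,0],[0,0,0]],"grip":[5,5,5,5,5]}'
python3 - <<'E'
from b import *
c=wrist(); cv2.imwrite("pics/w6.png",c["pixels"][:,:,::-1]);np.savez("w6.npz",**c)
t=c["tr"]; print("tool y yaw",np.degrees(np.arctan2(t[1,1],t[0,1])),"tcp",c["tp"])
cv2.imwrite("pics/w6z.png",cv2.resize(c["pixels"][0:270,90:280,::-1],None,fx=2.2,fy=2.2,interpolation=cv2.INTER_CUBIC))
E
```

```text
time: 6.0
ee_pos: [0.6253, -0.0707, 0.2474]
tool_rot: [1.082, 1.286, -1.082]
force: [-1.0, -0.4, -1.0]
finger_gap: 0.0157
tool y yaw 9.858069842561603 tcp [ 0.62529346 -0.07074557  0.24740054]
```

View pics/w6.png

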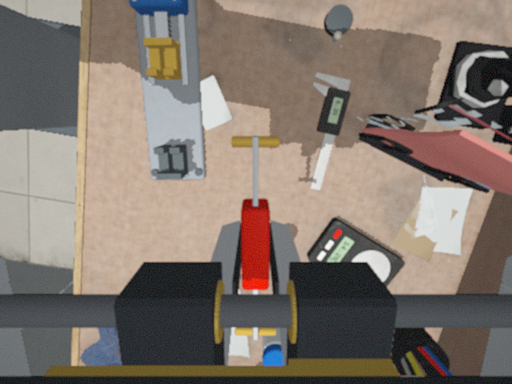

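View pics/w6z.png

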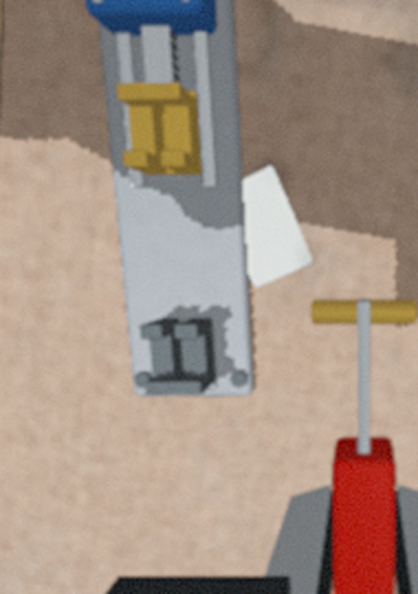

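```bash
python3 - <<'E'
from b import *
c=dict(np.load("w6.npz"))
def g(U,V,z): return ray(c,90+U/2.2-.27,V/2.2-.27,z)
def yaw(a,b): d=b-a; return np.degrees(np.arctan2(d[1],d[0])),np.hypot(d[0],d[1])
a=g(252,392,.01);b=g(240,185,.01);e=g(136,393,.01);f=g(120,190,.01)
print("right",yaw(a,b),"left",yaw(e,f),"end",yaw(e,a))
# fork slot fixed: inner end top & outer end top of tines
p=g(177,328,.052);q=g(183,374,.052);print("fix tine tops slot",p,q)
p2=g(160,100,.052);q2=g(158,160,.052)
print("slot line",yaw(g(178,335,.052),g(158,152,.052)), g(158,152,.052))
print("corners",a,e)
P=pts(c)
for v in (150,155,160,165,170,175): print(v,P[v,158:190:4,2].round(3))
for v in range(34,86,6): print(v,P[v,140:190:4,2].round(3))
E
python3 - <<'E'
import cv2,numpy as np
c=dict(np.load("w6.npz"))
im=c["pixels"]
a=cv2.resize(im[130:185,140:215,::-1],None,fx=10,fy=10,interpolation=cv2.INTER_CUBIC);cv2.imwrite("pics/fix.png",a)
a=cv2.resize(im[30:90,135:205,::-1],None,fx=9,fy=9,interpolation=cv2.INTER_CUBIC);cv2.imwrite("pics/sl.png",a)
E
```

```text
right (np.float64(100.76265258674951), np.float64(0.12269450688683131)) left (np.float64(99.477253834882), np.float64(0.12056263624565346)) end (np.float64(10.36985379669476), np.float64(0.07279949260909842))
fix tine tops slot [ 0.51974357 -0.05700574  0.052     ] [ 0.5257012 -0.08197    0.052    ]
slot line (np.float64(102.21268129089758), np.float64(0.0944168246770015)) [0.50071137 0.03153827 0.052     ]
corners [ 0.55956524 -0.09508502  0.01      ] [ 0.48795483 -0.10818904  0.01      ]
150 [0.05  0.053 0.04  0.049 0.05  0.05  0.038 0.013]
155 [0.035 0.035 0.033 0.022 0.034 0.034 0.036 0.016]
160 [0.006 0.034 0.035 0.026 0.034 0.034 0.033 0.018]
165 [0.007 0.034 0.035 0.027 0.035 0.034 0.036 0.021]
170 [0.009 0.035 0.033 0.031 0.026 0.034 0.035 0.023]
175 [0.05  0.049 0.051 0.05  0.05  0.051 0.046 0.023]
34 [0.009 0.008 0.018 0.009 0.01  0.027 0.028 0.028 0.009 0.008 0.017 0.018
 0.008]
40 [0.009 0.049 0.051 0.051 0.05  0.05  0.052 0.049 0.049 0.009 0.016 0.017
 0.009]
46 [0.008 0.008 0.047 0.047 0.046 0.046 0.045 0.045 0.044 0.031 0.017 0.017
 0.008]
52 [0.008 0.007 0.017 0.034 0.033 0.028 0.014 0.033 0.035 0.032 0.011 0.018
 0.008]
58 [0.007 0.007 0.017 0.033 0.036 0.032 0.015 0.035 0.035 0.033 0.014 0.017
 0.009]
64 [0.006 0.008 0.017 0.036 0.035 0.034 0.017 0.034 0.034 0.034 0.016 0.017
 0.01 ]
70 [-0.001  0.009  0.05   0.05   0.051  0.034  0.051  0.05   0.051  0.038
  0.018  0.017  0.01 ]
76 [-0.002  0.007  0.009  0.046  0.047  0.039  0.021  0.044  0.043  0.038
  0.019  0.018  0.013]
82 [-0.003  0.007  0.007  0.425  0.012  0.009  0.008  0.008  0.008  0.009
  0.009  0.017  0.016]
```

View pics/fix.png

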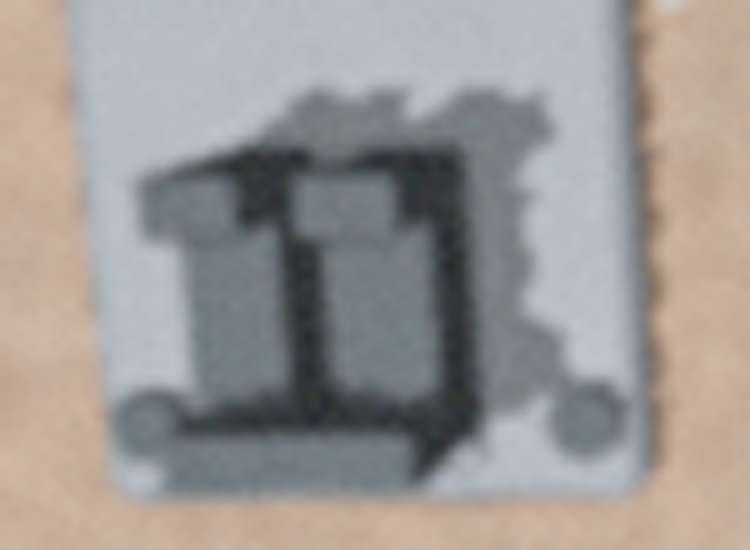

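View pics/sl.png

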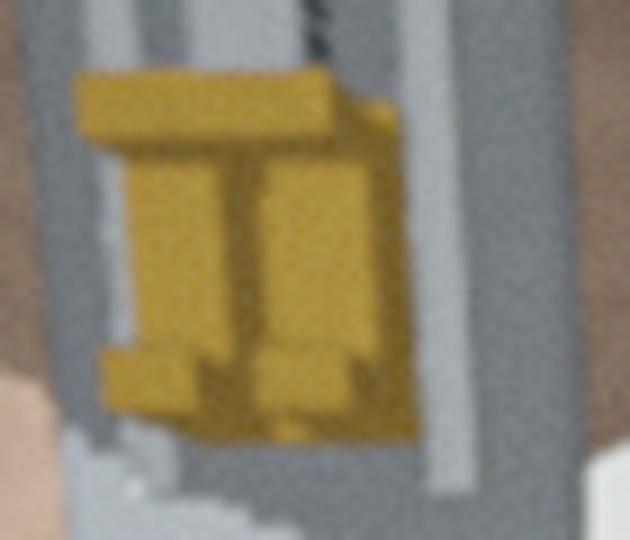

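```bash
python3 - <<'E'
from b import *
c=dict(np.load("w6.npz"))
A=lambda U,V,z=.052: ray(c,140+U/10-.45,130+V/10-.45,z)[:2]
B=lambda U,V,z=.052: ray(c,135+U/9-.45,30+V/9-.45,z)[:2]
f=A(270,240); fw=A(288,432); s=B(225,347); sw=B(204,140)
for n,p in zip("f fw s sw".split(),(f,fw,s,sw)): print(n,p.round(4))
yaw=lambda a,b: (np.degrees(np.arctan2(*(b-a)[::-1])),np.hypot(*(b-a)))
print(yaw(f,s),yaw(fw,sw),yaw(fw,f),yaw(s,sw))
for Y in (100.0,100.5,101): 
    y=np.array([np.cos(np.radians(Y)),np.sin(np.radians(Y))]); x=np.array([y[1],-y[0]])
    print(Y,[ (round(float((p-f)@x),4),round(float((p-f)@y),4)) for p in (fw,s,sw)])
    print(" seat",f+y*0.049, "corners x",[(float(((np.array(p)-f)@x).round(4)),float(((np.array(p)-f)@y).round(4))) for p in([.55956524,-0.09508502],[0.48795483,-0.10818904])])
t=c["tr"];ty=t[:2,1]; print("blade meas dir bias .0015*",ty*.0015)
E
```

```text
f [ 0.516  -0.0635]
fw [ 0.5206 -0.0867]
s [0.4984 0.0319]
sw [0.4936 0.0554]
(np.float64(100.44545460063459), np.float64(0.09697768559798567)) (np.float64(100.75516502356695), np.float64(0.14465211593983693)) (np.float64(101.12378889707456), np.float64(0.023676838282349524)) (np.float64(101.64290693794572), np.float64(0.024002379878615372))
100.0 [(0.0005, -0.0237), (-0.0008, 0.097), (-0.0014, 0.121)]
 seat [ 0.50747391 -0.01520778] corners x [(0.0374, -0.0387), (-0.0354, -0.0392)]
100.5 [(0.0003, -0.0237), (0.0001, 0.097), (-0.0004, 0.121)]
 seat [ 0.50705313 -0.01528387] corners x [(0.0371, -0.039), (-0.0357, -0.0389)]
101 [(0.0001, -0.0237), (0.0009, 0.097), (0.0007, 0.121)]
 seat [ 0.50663303 -0.01536363] corners x [(0.0367, -0.0394), (-0.036, -0.0386)]
blade meas dir bias .0015* [0.00147785 0.00025681]
```

```bash
python3 -m creep '{"delta_pos":[[0,-0.543,-0.374],[0,-0.543,-0.374],[0,-0.543,-0.374],[0,-0.543,-0.374],[0,0,0]],"twist":[[-0.0041,0,0],[0,0,0],[0,0,0],[0,0,0],[0,0,0]],"grip":[5,5,5,5,5]}';python3 -m creep '{"delta_pos":[[0.84,0,0],[0.84,0,0],[0.84,0,0],[0.84,0,0],[0,0,0]],"twist":[[0,0,0],[0,0,0],[0,0,0],[0,0,0],[0,0,0]],"grip":[5,5,5,5,5]}'
python3 - <<'E'
from b import *
c=wrist(); cv2.imwrite("pics/w7.png",c["pixels"][:,:,::-1]);np.savez("w7.npz",**c)
t=c["tr"]; print("tool y yaw",np.degrees(np.arctan2(t[1,1],t[0,1])),"tcp",c["tp"])
cv2.imwrite("pics/w7z.png",cv2.resize(c["pixels"][50:350,190:320,::-1],None,fx=3,fy=2,interpolation=cv2.INTER_CUBIC))
c=cams.camera("top");cv2.imwrite("pics/t7.png",c["pixels"][:,:,::-1])
E
```

```text
time: 6.55
ee_pos: [0.5008, -0.0172, 0.2474]
tool_rot: [1.071, 1.291, -1.073]
force: [-1.0, -0.7, -0.6]
finger_gap: 0.0159
time: 7.05
ee_pos: [0.5008, -0.0186, 0.0751]
tool_rot: [1.069, 1.297, -1.078]
force: [-0.2, 0.7, 0.7]
finger_gap: 0.0157
tool y yaw 10.543424356930638 tcp [ 0.50081965 -0.01860946  0.0751159 ]
```

View pics/w7.png

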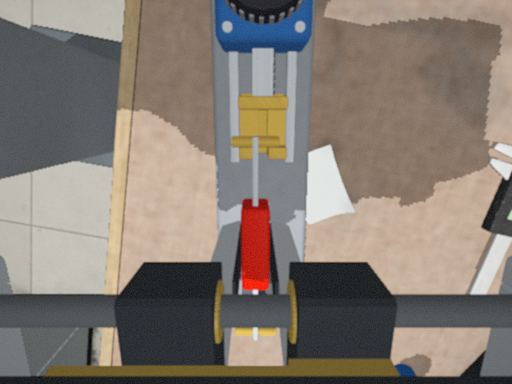

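View pics/w7z.png

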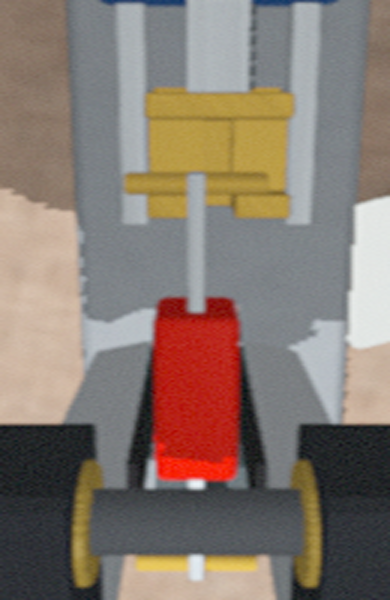

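```bash
python3 - <<'E'
from b import *
c=dict(np.load("w7.npz"))
g=lambda U,V,z: ray(c,190+U/3-.33,50+V/2-.25,z)[:2]
t=c["tr"];ty=t[:2,1];tz=t[:2,2];tp=c["tp"][:2]
for n,p in (("wall",g(220,105,.052)),("tine",g((150+290)/2,200,.052)),("pinU",g(197,183,.088)),("pinL",g(197,565,.088)),("guard",g(198,305,.0962))):
    print(n,p.round(4),"tool y",((p-tp)@ty).round(4),"z",((p-tp)@tz).round(4))
E
```

```text
wall [0.4922 0.06  ] tool y 0.0059 z -0.0788
tine [0.4978 0.0308] tool y 0.0061 z -0.0492
pinU [0.4916 0.0382] tool y 0.0013 z -0.0575
pinL [ 0.5133 -0.0783] tool y 0.0014 z 0.0609
guard [0.4976 0.0074] tool y 0.0016 z -0.0261
```

```bash
python3 -m creep '{"delta_pos":[[0,0.098,-0.06],[0.15,0,0],[0.15,0,0],[0,0,0],[0,0,0]],"twist":[[0,0,0],[0,0,0],[0,0,0],[0,0,0],[0,0,0]],"grip":[5,5,5,5,5]}'
python3 - <<'E'
from b import *
c=wrist(); np.savez("w8.npz",**c)
t=c["tr"]; print("tool y yaw",np.degrees(np.arctan2(t[1,1],t[0,1])),"tcp",c["tp"])
cv2.imwrite("pics/w8z.png",cv2.resize(c["pixels"][50:350,190:320,::-1],None,fx=4,fy=2,interpolation=cv2.INTER_CUBIC))
E
```

```text
time: 7.65
ee_pos: [0.5088, -0.0137, 0.0645]
tool_rot: [1.071, 1.292, -1.071]
force: [-0.0, -0.4, -0.3]
finger_gap: 0.0156
tool y yaw 10.642590435938928 tcp [ 0.50877791 -0.01370029  0.06448375]
```

View pics/w8z.png

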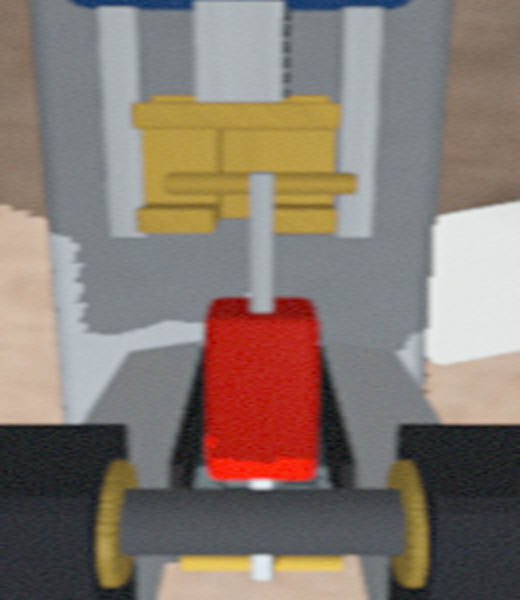

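```bash
python3 -m creep '{"delta_pos":[[0,0,0],[0,0,0]],"twist":[[0,0,0],[0,0,0]],"grip":[5,5]}'; python3 - <<'E'
from b import *
print(get_state()["ee_pos"],get_state()["dq"].round(4))
c=dict(np.load("w8.npz"))
g=lambda U,V,z: ray(c,190+U/4-.375,50+V/2-.25,z)[:2]
t=c["tr"];ty=t[:2,1];tz=t[:2,2];tp=c["tp"][:2]
for n,p in (("wall",g(237,105,.052)),("tine",g(237,210,.052)),("pinU",g(261,183,.077)),("pinL",g(262,565,.077))):
    print(n,p.round(4),"tool y",((p-tp)@ty).round(4),"z",((p-tp)@tz).round(4))
E
```

```text
time: 7.9
ee_pos: [0.509, -0.0137, 0.0647]
tool_rot: [1.071, 1.291, -1.071]
force: [-0.5, -0.0, -0.5]
finger_gap: 0.0158
[ 0.50900975 -0.01369398  0.06466338] [-0.0003  0.0003 -0.0009  0.0006  0.0005 -0.0003 -0.0015]
wall [0.4917 0.0629] tool y -0.0026 z -0.0784
tine [0.4974 0.0322] tool y -0.0027 z -0.0472
pinU [0.4991 0.043 ] tool y 0.001 z -0.0575
pinL [ 0.5212 -0.0737] tool y 0.0011 z 0.0613
```

```bash
python3 -m creep '{"delta_pos":[[0,-0.074,0],[0,0,0],[0,0,0]],"twist":[[0,0,0],[0,0,0],[0,0,0]],"grip":[5,5,5]}'
python3 - <<'E'
from b import *
c=wrist(); np.savez("w9.npz",**c)
t=c["tr"]; print("tool y yaw",np.degrees(np.arctan2(t[1,1],t[0,1])),"tcp",c["tp"])
cv2.imwrite("pics/w9z.png",cv2.resize(c["pixels"][50:350,190:320,::-1],None,fx=4,fy=2,interpolation=cv2.INTER_CUBIC))
E
```

```text
time: 8.2
ee_pos: [0.5052, -0.0144, 0.0646]
tool_rot: [1.071, 1.291, -1.071]
force: [1.1, -0.6, -0.2]
finger_gap: 0.0154
tool y yaw 10.64188796799086 tcp [ 0.50518946 -0.01441442  0.0645503 ]
```

View pics/w9z.png

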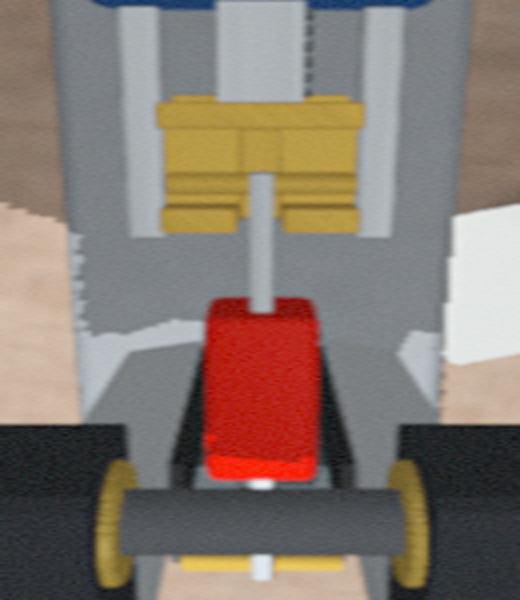

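```bash
python3 -m creep '{"delta_pos":[[0.15,0,0],[0.15,0,0],[0.1,0,0],[0,0,0]],"twist":[[0,0,0],[0,0,0],[0,0,0],[0,0,0]],"grip":[5,5,5,5]}'
python3 - <<'E'
from b import *
c=wrist(); np.savez("w10.npz",**c)
t=c["tr"]; print("tool y yaw",np.degrees(np.arctan2(t[1,1],t[0,1])),"tcp",c["tp"])
cv2.imwrite("pics/w10z.png",cv2.resize(c["pixels"][50:350,190:320,::-1],None,fx=4,fy=2,interpolation=cv2.INTER_CUBIC))
E
```

```text
time: 8.65
ee_pos: [0.5047, -0.0143, 0.0435]
tool_rot: [1.071, 1.293, -1.072]
force: [-0.4, -0.1, -1.1]
finger_gap: 0.0156
tool y yaw 10.65335418008392 tcp [ 0.50465849 -0.0142698   0.04345701]
```

View pics/w10z.png

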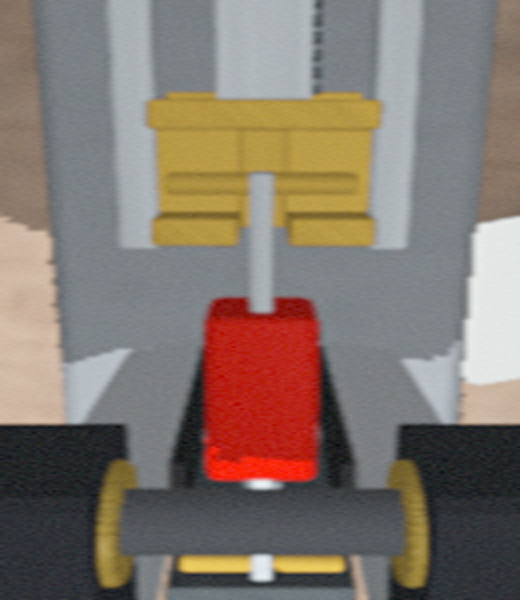

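```bash
python3 -m creep '{"delta_pos":[[0.1,0.01,0],[0.1,0,0],[0.06,0,0],[0,0,0]],"twist":[[0,0,0],[0,0,0],[0,0,0],[0,0,0]],"grip":[5,5,5,5]}'
python3 -m creep '{"delta_pos":[[0.03,0,0],[0,0,0]],"twist":[[0,0,0],[0,0,0]],"grip":[5,5]}'
python3 - <<'E'
from b import *
c=wrist(); np.savez("w11.npz",**c);print(get_state()["force"],c["tp"])
cv2.imwrite("pics/w11z.png",cv2.resize(c["pixels"][50:350,190:320,::-1],None,fx=4,fy=2,interpolation=cv2.INTER_CUBIC))
E
```

```text
time: 9.1
ee_pos: [0.5055, -0.0142, 0.031]
tool_rot: [1.071, 1.292, -1.072]
force: [-0.6, 0.6, -0.3]
finger_gap: 0.0159
time: 9.3
ee_pos: [0.5057, -0.0142, 0.0299]
tool_rot: [1.071, 1.291, -1.071]
force: [0.1, 0.2, 0.6]
finger_gap: 0.0161
[ 0.25082012 -0.62041944 -0.15574697] [ 0.50574788 -0.01423945  0.0299485 ]
```

View pics/w11z.png

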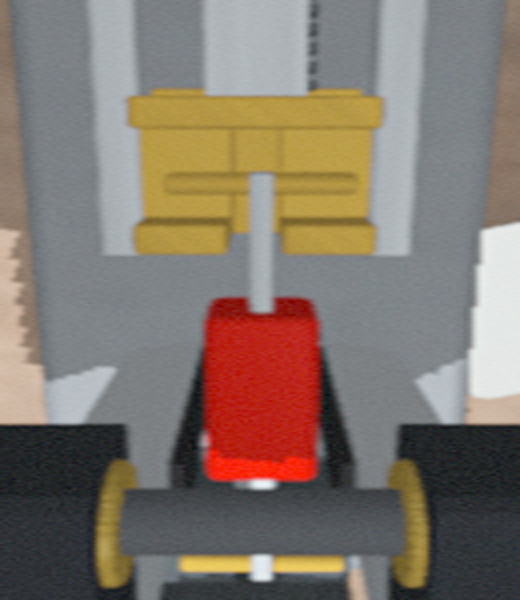

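```bash
python3 -m creep '{"delta_pos":[[0.02,-0.01,0],[0.02,0,0],[0,0,0]],"twist":[[0,0,0],[0,0,0],[0,0,0]],"grip":[5,5,5]}'
```

```text
time: 9.65
ee_pos: [0.5054, -0.0144, 0.0286]
tool_rot: [1.071, 1.291, -1.071]
force: [-4.1, 0.5, 13.9]
finger_gap: 0.0159
```

```bash
python3 -m creep '{"delta_pos":[[-0.014,0,0],[0,0,0],[0,0,0],[0,0,0],[0,0,0]],"twist":[[0,0,0],[0,0,0],[0,0,0],[0,0,0],[0,0,0]],"grip":[5,16,26,40,40]}'
python3 - <<'E'
from b import *
c=wrist(); np.savez("w12.npz",**c);print(get_state()["force"],c["tp"])
cv2.imwrite("pics/w12z.png",cv2.resize(c["pixels"][50:350,160:350,::-1],None,fx=4,fy=2,interpolation=cv2.INTER_CUBIC))
E
```

```text
time: 10.15
ee_pos: [0.5052, -0.0144, 0.0286]
tool_rot: [1.071, 1.291, -1.071]
force: [0.3, 0.1, 0.7]
finger_gap: 0.0363
[-0.68810842  0.07401011  1.03937983] [ 0.50524964 -0.01438358  0.02863165]
```

View pics/w12z.png

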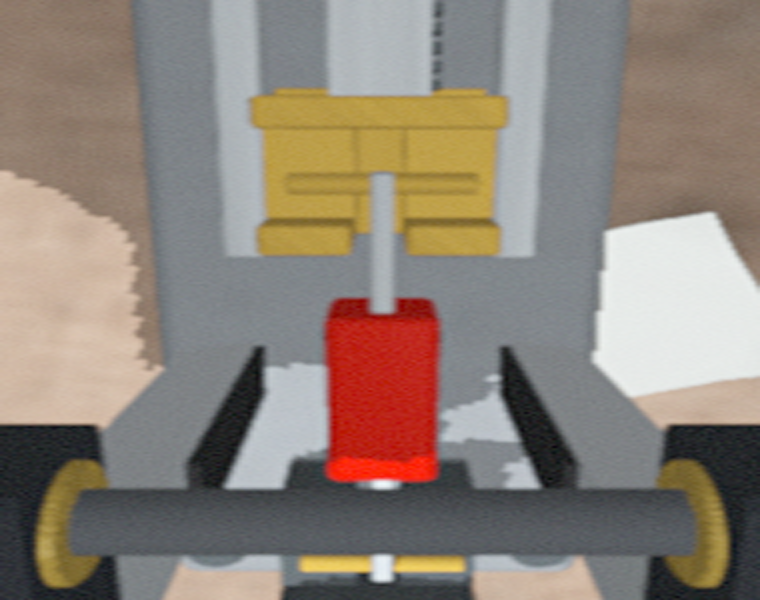

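```bash
python3 -m creep '{"delta_pos":[[-0.4,0,0],[-0.8,0,0],[-0.9,0,0],[-0.9,0,0],[-0.6,0,0]],"twist":[[0,0,0],[0,0,0],[0,0,0],[0,0,0],[0,0,0]],"grip":[40,40,94,94,94]}'
python3 -m creep '{"delta_pos":[[0,0,0],[0,0,0]],"twist":[[0,0,0],[0,0,0]],"grip":[94,94]}'
python3 - <<'E'
from b import *
c=wrist(); np.savez("w13.npz",**c);s=get_state();print(s["force"],c["tp"],s["joint_positions"])
cv2.imwrite("pics/w13.png",c["pixels"][:,:,::-1])
E
```

```text
time: 10.7
ee_pos: [0.5059, -0.0142, 0.2118]
tool_rot: [1.072, 1.289, -1.069]
force: [0.8, -0.3, -1.0]
finger_gap: 0.0605
time: 10.9
ee_pos: [0.5054, -0.0145, 0.2089]
tool_rot: [1.072, 1.29, -1.071]
force: [0.1, -0.5, -0.8]
finger_gap: 0.0767
[-0.08770051 -0.02065069 -0.047241  ] [ 0.50539574 -0.01451645  0.20893927] [ 0.28886594  0.1738428  -0.43058372  1.95492776  0.08429539  1.03062471
  0.00617114]
```

View pics/w13.png

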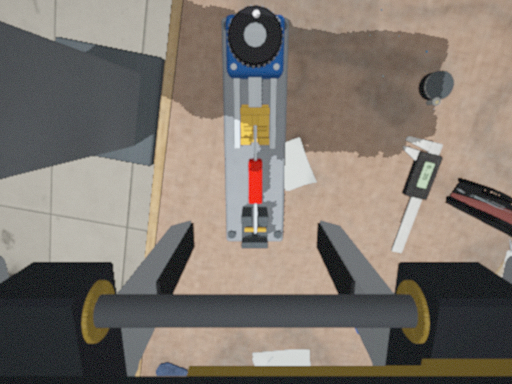

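```bash
python3 - <<'E'
from b import *
c=dict(np.load("w13.npz"))
im=c["pixels"]; g=cv2.resize(im[0:90,215:300,::-1],None,fx=7,fy=6,interpolation=cv2.INTER_CUBIC); cv2.imwrite("pics/wh.png",g)
P=pts(c)
print(P[36,255],P[30,235],P[60,260])
m=(P[...,2]>.078)&(P[...,2]<.1)&(P[...,0]<.6)&(np.arange(384)[:,None]<100)
v,u=np.nonzero(m); print(len(u),u.min(),u.max(),v.min(),v.max())
q=P[m]; (ce,r)=cv2.minEnclosingCircle((q[:,:2]*1000).astype(np.float32)); print(ce,r,q.mean(0))
y=np.array([np.cos(np.radians(100.55)),np.sin(np.radians(100.55))]);x=np.array([y[1],-y[0]])
d=np.array(ce)/1000-np.array([.507,-.0153]);print(d@x,d@y)
E
```

```text
[0.48087839 0.12246892 0.08732114] [0.46232931 0.12450288 0.0849237 ] [0.48895353 0.10422556 0.08488566]
2687 227 283 5 67
(480.6794128417969, 123.76532745361328) 25.882339477539062 [0.48073468 0.12307149 0.08514403]
-0.00041369225087159694 0.14153362662934496
```

View pics/wh.png

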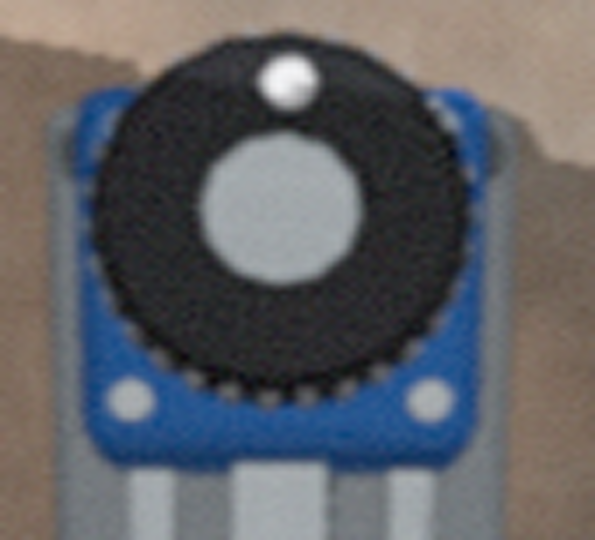

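```bash
python3 -m creep '{"delta_pos":[[0,0,-0.93],[0,0,-0.93],[0,0,-0.94],[0,0,0],[0,0,0]],"twist":[[0,0,0],[0,0,0],[0,0,0],[-0.045,0,0],[-0.045,0,0]],"grip":[94,94,94,94,94]}'
python3 -m creep '{"delta_pos":[[0,0,0],[0,0,0],[0,0,0],[0,0,0],[0,0,0]],"twist":[[-0.045,0,0],[-0.045,0,0],[-0.045,0,0],[-0.045,0,0],[-0.045,0,0]],"grip":[94,94,94,94,94]}'
python3 -m creep '{"delta_pos":[[0,0,0],[0,0,0],[0,0,0],[0,0,0],[0,0,0]],"twist":[[-0.045,0,0],[-0.045,0,0],[-0.045,0,0],[-0.045,0,0],[-0.045,0,0]],"grip":[94,94,94,94,94]}'
python3 -m creep '{"delta_pos":[[0,0,0],[0,0,0]],"twist":[[0,0,0],[0,0,0]],"grip":[94,94]}'
python3 - <<'E'
from b import *
c=wrist(); np.savez("w14.npz",**c);s=get_state();print(s["force"],s["wrist_torque"],c["tp"],s["joint_positions"])
t=c["tr"]; print("tool y yaw",np.degrees(np.arctan2(t[1,1],t[0,1])),t.round(3).tolist())
cv2.imwrite("pics/w14.png",c["pixels"][:,:,::-1])
E
```

```text
time: 11.45
ee_pos: [0.4783, 0.1247, 0.2072]
tool_rot: [0.85, 1.4, -0.852]
force: [-0.5, -1.4, 0.2]
finger_gap: 0.094
time: 11.95
ee_pos: [0.4787, 0.1231, 0.2072]
tool_rot: [0.305, 1.552, -0.306]
force: [0.0, -0.6, -0.4]
finger_gap: 0.0936
time: 12.45
ee_pos: [0.4786, 0.123, 0.2072]
tool_rot: [-0.249, 1.559, 0.25]
force: [0.4, 0.4, 0.3]
finger_gap: 0.0941
time: 12.65
ee_pos: [0.479, 0.123, 0.2078]
tool_rot: [-0.241, 1.559, 0.241]
force: [-0.0, 0.1, 0.3]
finger_gap: 0.094
[-0.29368507  0.98105295  0.1658543 ] [ 0.09081046 -0.12402727  0.00977777] [0.47898054 0.12304783 0.20775964] [ 0.28197781  0.19482844 -0.73658483  1.96174915  0.15056353  1.0407899
  1.35613466]
tool y yaw 107.5836086502629 [[-0.002, -0.302, 0.953], [0.0, 0.953, 0.302], [-1.0, 0.001, -0.002]]
```

View pics/w14.png

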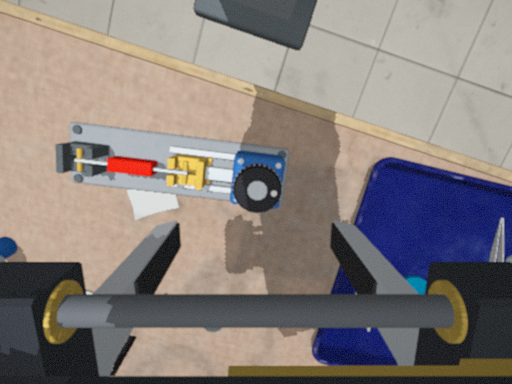

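```bash
python3 -m creep '{"delta_pos":[[0,0,0],[0,0,0],[0,0,0],[0,0,0],[0,0,0]],"twist":[[-0.045,0,0],[-0.045,0,0],[-0.045,0,0],[-0.045,0,0],[0,0,0]],"grip":[94,94,94,94,94]}'
python3 -m creep '{"delta_pos":[[0,0,0],[0,0,0]],"twist":[[0,0,0],[0,0,0]],"grip":[94,94]}'
python3 - <<'E'
from b import *
def wh(c):
    P=pts(c); m=(P[...,2]>.078)&(P[...,2]<.1)&(np.hypot(P[...,0]-.48,P[...,1]-.123)<.04)
    q=P[m]; (ce,r)=cv2.minEnclosingCircle((q[:,:2]*1000).astype(np.float32)); print("wheel",ce,r,q.mean(0))
wh(dict(np.load("w14.npz")))
c=wrist(); np.savez("w15.npz",**c);wh(c);s=get_state();print(s["force"],s["wrist_torque"],c["tp"],s["joint_positions"])
t=c["tr"]; print("tool y yaw",np.degrees(np.arctan2(t[1,1],t[0,1])),t.round(3).tolist())
E
```

```text
time: 13.2
ee_pos: [0.4793, 0.1232, 0.2084]
tool_rot: [-0.684, 1.461, 0.685]
force: [0.4, -0.7, 0.2]
finger_gap: 0.0943
time: 13.4
ee_pos: [0.4794, 0.1232, 0.2086]
tool_rot: [-0.681, 1.461, 0.681]
force: [-0.3, -0.5, 1.6]
finger_gap: 0.0938
wheel (480.32928466796875, 124.58421325683594) 25.877880096435547 [0.47902154 0.12397428 0.08514456]
wheel (480.1393127441406, 124.29489135742188) 25.749691009521484 [0.47932242 0.12325428 0.08518193]
[ 0.06742562  0.08315518 -0.17599537] [ 0.15075132 -0.07212291 -0.02866358] [0.47940255 0.12320092 0.20862075] [ 0.34926645  0.20812306 -0.81558631  1.95803786  0.17468611  1.04651464
  1.90064923]
tool y yaw 139.98035920648917 [[-0.0, -0.766, 0.643], [0.0, 0.643, 0.766], [-1.0, 0.0, -0.0]]
```

```bash
python3 -m creep '{"delta_pos":[[0.8,-0.01,0.01],[0.8,0,0],[0.7,0,0],[0.4,0,0],[0.22,0,0]],"twist":[[0,0,0],[0,0,0],[0,0,0],[0,0,0],[0,0,0]],"grip":[94,94,94,94,94]}'
python3 -m creep '{"delta_pos":[[0,0,0],[0,0,0]],"twist":[[0,0,0],[0,0,0]],"grip":[94,94]}'
python3 - <<'E'
from b import *
c=wrist(); s=get_state();print(s["force"],s["wrist_torque"],c["tp"]);cv2.imwrite("pics/w16.png",c["pixels"][:,:,::-1])
E
```

```text
time: 13.95
ee_pos: [0.4792, 0.1232, 0.061]
tool_rot: [-0.683, 1.463, 0.684]
force: [0.8, -0.7, 0.3]
finger_gap: 0.0941
time: 14.15
ee_pos: [0.4806, 0.1236, 0.0635]
tool_rot: [-0.684, 1.459, 0.684]
force: [0.0, 0.2, -0.6]
finger_gap: 0.094
[ 0.27939836 -0.60887049 -0.26459291] [ 0.07234151 -0.0625208   0.01782091] [0.48061686 0.12363024 0.06350455]
```

View pics/w16.png

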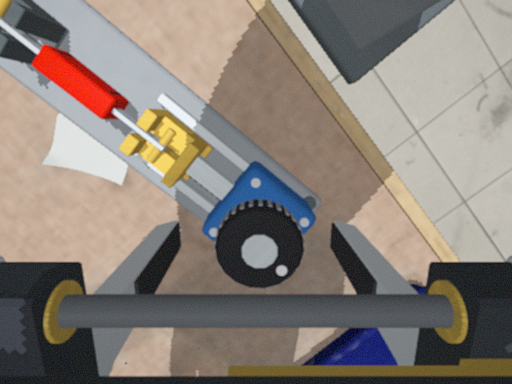

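```bash
python3 - <<'E'
from b import *
c=wrist()
P=pts(c); m=(P[...,2]>.083)&(P[...,2]<.1)&(np.hypot(P[...,0]-.48,P[...,1]-.123)<.03)
v,u=np.nonzero(m); print(u.min(),u.max(),v.min(),v.max())
q=P[m]; (ce,r)=cv2.minEnclosingCircle((q[:,:2]*1000).astype(np.float32)); print("wheel",ce,r,q.mean(0))
h=ray(c,260.3,251.5,.0875); print("hub",h)
t=c["tr"]; d=h-c["tp"]; print("tool",d@t)
E
```

```text
216 303 206 287
wheel (479.7666931152344, 123.89095306396484) 24.73834228515625 [0.47898718 0.12279628 0.08542852]
hub [0.47967621 0.12400807 0.0875    ]
tool [-0.0237132   0.00112926 -0.00036675]
```

```bash
python3 - <<'E'
from b import *
c=wrist(); print(c["tp"],c["tr"].round(4).tolist())
T=c["hand_eye"]; print((c["tr"]@T[:3,3]+c["tp"]))
h=ray(c,260.3,251.5,.0875); print(h,(h-c["tp"])@c["tr"])
E
```

```text
[0.48092807 0.12349704 0.06388136] [[0.0019, -0.7684, 0.64], [0.0002, 0.64, 0.7684], [-1.0, -0.0013, 0.0014]]
[0.43565864 0.06684124 0.24121897]
[0.47980734 0.12396703 0.0875    ] [-0.02362058  0.00113144 -0.0003239 ]
```

```bash
python3 - <<'E'
from b import *
for n in ("w1","w2","w5","w9","w13","w14","w15"):
    print(n,np.load(n+".npz")["hand_eye"][:3,3].round(4),np.load(n+".npz")["mtx"][:,2])
c=wrist(); print(c["hand_eye"].round(4).tolist(),c["mtx"].tolist())
E
```

```text
w1 [-0.1774  0.0017 -0.0723] [255.09552978 194.14028311   1.        ]
w2 [-0.1774  0.0017 -0.0723] [255.09552978 194.14028311   1.        ]
w5 [-0.1774  0.0011 -0.0709] [255.09552978 194.14028311   1.        ]
w9 [-0.1774  0.001  -0.0708] [255.09552978 194.14028311   1.        ]
w13 [-0.1774  0.001  -0.0708] [255.09552978 194.14028311   1.        ]
w14 [-0.1774 -0.0015 -0.0713] [255.09552978 194.14028311   1.        ]
w15 [-0.1774 -0.0017 -0.0723] [255.09552978 194.14028311   1.        ]
[[0.0001, -0.2497, 0.9683, -0.1774], [1.0, 0.0002, -0.0, -0.0017], [-0.0002, 0.9683, 0.2497, -0.0723], [0.0, 0.0, 0.0, 1.0]] [[306.27043082722685, 0.0, 255.0955297848904], [0.0, 306.27043082722685, 194.14028310982525], [0.0, 0.0, 1.0]]
```

```bash
python3 -m creep '{"delta_pos":[[0.06,0.05,0],[0,0,0],[0,0,0]],"twist":[[0,0,0],[0,0,0],[0,0,0]],"grip":[80,70,66]}' 45
python3 - <<'E'
from b import *
c=wrist(); s=get_state();print(s["force"],s["wrist_torque"],c["tp"],s["finger_gap"]);cv2.imwrite("pics/w17.png",c["pixels"][:,:,::-1])
E
```

```text
time: 14.65
ee_pos: [0.4781, 0.1249, 0.0597]
tool_rot: [-0.685, 1.46, 0.685]
force: [-0.8, -0.2, -0.2]
finger_gap: 0.0732
[0.38047232 0.14519738 0.07078637] [ 0.1363117  -0.09497952  0.00156028] [0.4781295  0.12490462 0.0597473 ] 0.06940864948013557
```

View pics/w17.png

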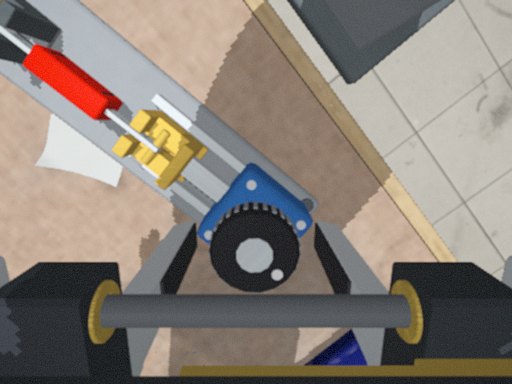

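```bash
python3 -m creep '{"delta_pos":[[0,0,0],[0,0,0],[0,0,0],[0,0,0],[0,0,0]],"twist":[[0,0,0],[0,0,0],[0,0,0],[0,0,0],[0,0,0]],"grip":[50,45,42,42,42]}' 45
cat > s.py <<'E'
from h import *
s=get_state(); R=Ro.from_rotvec(s["tool_rot"]).as_matrix()
print("t",round(s["time"],2),"yaw",np.degrees(np.arctan2(R[1,1],R[0,1])).round(2),"Tq",s["wrist_torque"].round(3),"F",s["force"].round(2),"p",s["ee_pos"].round(4),"gap",round(s["finger_gap"],4),"j7",s["joint_positions"][6].round(3),"eff7",s["joint_efforts"][6].round(3),"x",R[:,0].round(4))
E
python3 s.py
```

```text
time: 15.2
ee_pos: [0.4785, 0.1247, 0.0597]
tool_rot: [-0.685, 1.46, 0.684]
force: [2.9, -1.7, 0.1]
finger_gap: 0.0494
t 15.2 yaw 140.23 Tq [-0.437 -0.69   0.041] F [ 2.94 -1.71  0.1 ] p [0.4785 0.1247 0.0597] gap 0.0494 j7 1.695 eff7 -0.003 x [ 4.e-04 -1.e-04 -1.e+00]
```

```bash
python3 -m creep '{"delta_pos":[[0,0,0],[0,0,0],[0,0,0],[0,0,0],[0,0,0]],"twist":[[0.02,0,0],[0.02,0,0],[0.02,0,0],[0.02,0,0],[0.02,0,0]],"grip":[42,42,42,42,42]}' 45 >/dev/null; python3 s.py
python3 -m creep '{"delta_pos":[[0,0,0],[0,0,0],[0,0,0],[0,0,0],[0,0,0]],"twist":[[0.02,0,0],[0.02,0,0],[0.02,0,0],[0.02,0,0],[0.02,0,0]],"grip":[42,42,42,42,42]}' 45 >/dev/null; python3 s.py
```

```text
t 15.7 yaw 122.12 Tq [-0.252 -0.563  0.398] F [ 1.62 -2.26  0.05] p [0.4784 0.1248 0.0598] gap 0.0494 j7 1.418 eff7 1.442 x [ 3.e-04 -0.e+00 -1.e+00]
t 16.2 yaw 104.12 Tq [-0.075 -0.502  0.376] F [ 2.58 -1.17  0.65] p [0.4784 0.125  0.0598] gap 0.0492 j7 1.141 eff7 1.45 x [ 3.e-04  1.e-04 -1.e+00]
```

```bash
python3 -m creep '{"delta_pos":[[0,0,0],[0,0,0],[0,0,0]],"twist":[[0.02,0,0],[0.02,0,0],[0.02,0,0]],"grip":[42,42,42]}' 45 >/dev/null; python3 s.py
python3 -m creep '{"delta_pos":[[0,0,0],[0,0,0]],"twist":[[0.02,0,0],[0.02,0,0]],"grip":[42,42]}' 45 >/dev/null; python3 s.py
python3 - <<'E'
from b import *
c=wrist(); cv2.imwrite("pics/w18.png",c["pixels"][:,:,::-1])
E
python3 -m creep '{"delta_pos":[[0,0,0],[0,0,0]],"twist":[[0.02,0,0],[0.02,0,0]],"grip":[42,42]}' 45 >/dev/null; python3 s.py
python3 -m creep '{"delta_pos":[[0,0,0],[0,0,0]],"twist":[[0.02,0,0],[0.02,0,0]],"grip":[42,42]}' 45 >/dev/null; python3 s.py
```

```text
t 16.5 yaw 93.33 Tq [-0.01  -0.58   0.433] F [ 1.41 -1.6  -0.38] p [0.4784 0.1251 0.0598] gap 0.0492 j7 0.975 eff7 1.455 x [ 4.e-04  3.e-04 -1.e+00]
t 16.7 yaw 86.13 Tq [ 0.083 -0.569  0.405] F [ 1.12  0.13 -0.72] p [0.4783 0.1252 0.0598] gap 0.0492 j7 0.864 eff7 1.457 x [ 4.e-04  3.e-04 -1.e+00]
t 16.95 yaw 79.01 Tq [ 0.205 -0.692  0.311] F [ 3.    0.58 -1.04] p [0.4784 0.1252 0.0598] gap 0.0492 j7 0.753 eff7 1.585 x [ 4.e-04  4.e-04 -1.e+00]
t 17.15 yaw 71.81 Tq [ 0.263 -0.716  0.419] F [ 1.89 -0.24 -2.11] p [0.4784 0.1253 0.0598] gap 0.0493 j7 0.642 eff7 1.428 x [ 5.e-04  5.e-04 -1.e+00]
```

View pics/w18.png

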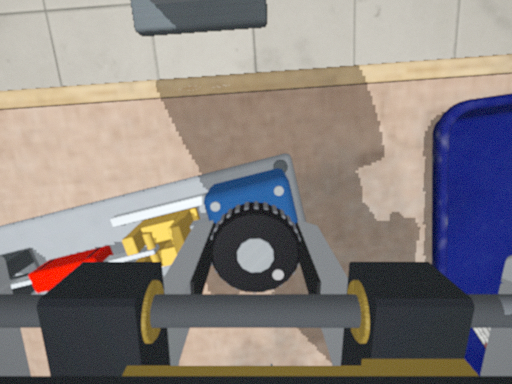

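```bash
cat > q.py <<'E'
from h import *
s=get_state(); R=Ro.from_rotvec(s["tool_rot"]).as_matrix()
y=np.degrees(np.arctan2(R[1,1],R[0,1])); l="%.2f yaw %.2f tz %.3f e7 %.3f j7 %.2f gap %.4f"%(s["time"],y,s["wrist_torque"][2],s["joint_efforts"][6],s["joint_positions"][6],s["finger_gap"])
print(l); open("log.txt","a").write(l+"\n")
E
for i in 1 2 3 4 5 6; do python3 -m creep '{"delta_pos":[[0,0,0]],"twist":[[0.02,0,0]],"grip":[42]}' 45 >/dev/null; python3 q.py; done
```

```text
17.25 yaw 68.22 tz 0.404 e7 1.415 j7 0.59 gap 0.0492
17.35 yaw 64.62 tz 0.465 e7 1.416 j7 0.53 gap 0.0492
17.45 yaw 61.02 tz 0.420 e7 1.417 j7 0.47 gap 0.0494
17.55 yaw 57.42 tz 0.446 e7 1.418 j7 0.42 gap 0.0494
17.65 yaw 53.82 tz 0.419 e7 1.419 j7 0.36 gap 0.0492
17.75 yaw 50.22 tz 0.484 e7 1.402 j7 0.31 gap 0.0492
```

```bash
for i in 1 2 3 4 5 6 7 8; do python3 -m creep '{"delta_pos":[[0,0,0]],"twist":[[0.02,0,0]],"grip":[42]}' 45 >/dev/null; python3 q.py; done
```

```text
17.85 yaw 46.62 tz 0.431 e7 1.383 j7 0.25 gap 0.0492
17.95 yaw 43.02 tz 0.502 e7 1.365 j7 0.19 gap 0.0494
18.05 yaw 39.43 tz 0.560 e7 1.346 j7 0.14 gap 0.0489
18.15 yaw 35.83 tz 0.524 e7 1.328 j7 0.08 gap 0.0495
18.25 yaw 32.24 tz 0.591 e7 1.309 j7 0.03 gap 0.0495
18.35 yaw 28.64 tz 0.579 e7 1.291 j7 -0.03 gap 0.0493
18.45 yaw 25.04 tz 0.537 e7 1.272 j7 -0.09 gap 0.0492
18.55 yaw 21.44 tz 0.686 e7 1.254 j7 -0.14 gap 0.0497
```

```bash
python3 -m creep '{"delta_pos":[[0,0,0]],"twist":[[0.008,0,0]],"grip":[42]}' 45 >/dev/null; python3 q.py;python3 -m creep '{"delta_pos":[[0,0,0]],"twist":[[0.008,0,0]],"grip":[42]}' 45 >/dev/null; python3 q.py;  python3 -m creep '{"delta_pos":[[0,0,0]],"twist":[[0,0,0]],"grip":[42]}' 45 >/dev/null; python3 q.py; python3 s.py
python3 - <<'E'
from b import *
c=wrist(); cv2.imwrite("pics/w19.png",c["pixels"][:,:,::-1])
E
```

```text
18.65 yaw 20.01 tz 0.637 e7 -0.846 j7 -0.17 gap 0.0491
18.75 yaw 18.65 tz 0.608 e7 0.015 j7 -0.19 gap 0.0490
18.85 yaw 18.65 tz 0.399 e7 -0.991 j7 -0.19 gap 0.0495
t 18.85 yaw 18.65 Tq [ 0.527 -1.572  0.399] F [ 4.8   2.28 -4.82] p [0.4788 0.1256 0.0598] gap 0.0495 j7 -0.187 eff7 -0.991 x [ 1.2e-03  8.0e-04 -1.0e+00]
```

View pics/w19.png

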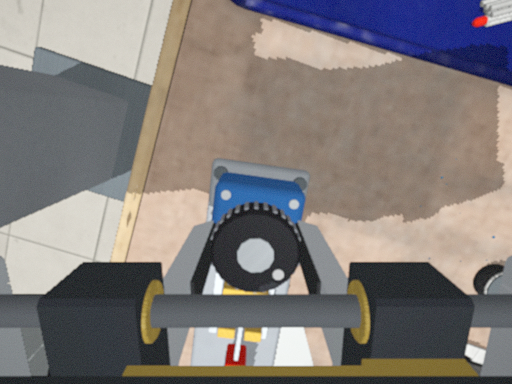

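```bash
python3 -m creep '{"delta_pos":[[0,0,0],[0,0,0],[0,0,0],[0,0,0],[0,0,0]],"twist":[[0,0,0],[0,0,0],[0,0,0],[0,0,0],[0,0,0]],"grip":[60,80,90,90,90]}' 20; python3 -m creep '{"delta_pos":[[-0.2,0,0],[-0.5,0,0],[-0.8,0,0],[-0.8,0,0],[-0.8,0,0]],"twist":[[0,0,0],[0,0,0],[0,0,0],[0,0,0],[0,0,0]],"grip":[90,90,90,90,90]}';  python3 -m creep '{"delta_pos":[[0,0,0.8],[0,0,0.8],[0,0,0.8],[0,0,0],[0,0,0]],"twist":[[0,0,0],[0,0,0],[0,0,0],[0,0,0],[0,0,0]],"grip":[90,90,90,90,90]}'
python3 - <<'E'
from b import *
c=wrist(); cv2.imwrite("pics/w20.png",c["pixels"][:,:,::-1])
c=cams.camera("scene"); cv2.imwrite("pics/s20.png",c["pixels"][:,:,::-1])
E
python3 s.py
```

```text
time: 19.4
ee_pos: [0.4781, 0.1248, 0.0597]
tool_rot: [0.967, 1.345, -0.967]
force: [0.4, -0.0, -0.1]
finger_gap: 0.0862
time: 19.9
ee_pos: [0.4778, 0.1249, 0.2171]
tool_rot: [0.967, 1.345, -0.967]
force: [0.0, 0.4, -0.0]
finger_gap: 0.0896
time: 20.4
ee_pos: [0.5164, 0.0106, 0.2152]
tool_rot: [0.969, 1.345, -0.968]
force: [-0.7, 1.9, -0.6]
finger_gap: 0.0899
t 20.5 yaw 18.63 Tq [-0.076 -0.056  0.007] F [ 0.76 -0.19 -0.1 ] p [0.5162 0.0121 0.2151] gap 0.0901 j7 0.143 eff7 0.036 x [ 2.e-04  5.e-04 -1.e+00]
```

View pics/w20.png

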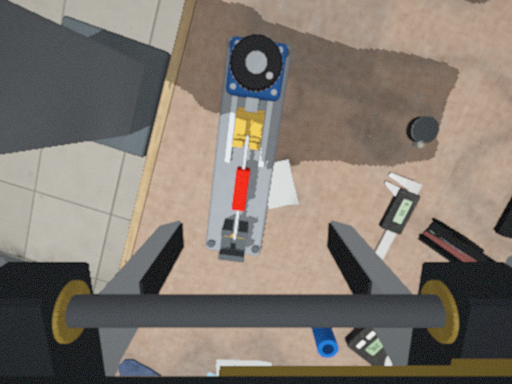

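View pics/s20.png

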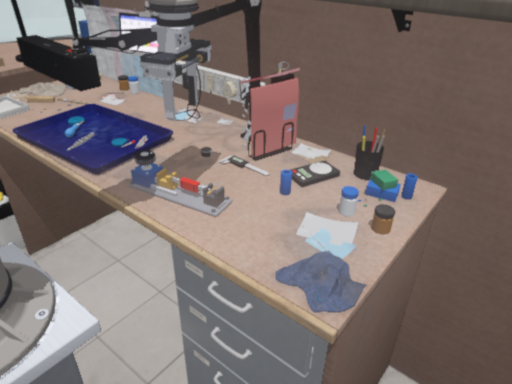

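```bash
python3 - <<'E'
from b import *
im=cv2.imread("pics/w20.png"); cv2.imwrite("pics/w20z.png",cv2.resize(im[90:265,200:290],None,fx=4,fy=3.4,interpolation=cv2.INTER_CUBIC))
E
```

```text
(no output)
```

View pics/w20z.png

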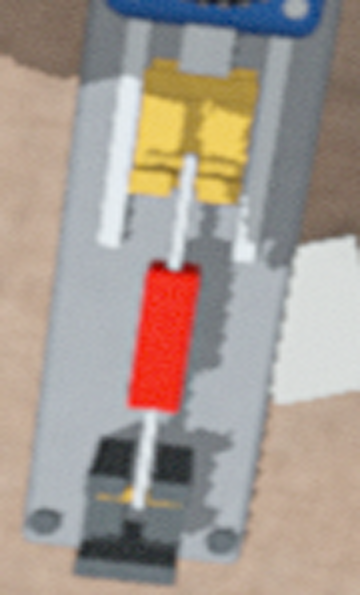

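Both pins sit just outside the tines, on the ledges, with the tines drawn against them. I'm handing the job in.

```bash
python3 -c "
from rig import bot; print(bot.finish_job())"
```

```text
the job is handed in; nothing more can be done
None
```

The blade, guard still on, is laid in both forks and released, and the tension wheel is wound to about 16 N of blade pull. I handed the job in at about 20.5 s.

- **Winding:** I turned the wheel clockwise by about 121.6° (2.12 rad) in one grip. The torque stayed at about 0.40 N m through the slack and about 0.44 N m through the soft clutch. The firm spring started near yaw 53.6°, and I went about 0.61 rad past that point.
- **Pull:** the spring model gives about 0.24 N m above drag, which is 16 N. The noisy wrist torque agreed: it averaged about 0.60 N m just before the end and read 0.61–0.64 N m over the last two moving steps. That last pair works out to about 13–16 N.
- **No slip:** the wheel's white mark stayed at the same place relative to the gripper.
- **Final pictures:** both pins are on the ledges with the tines against them, and the gripper is clear at z ≈ 0.215 m. The other items on the bench look undisturbed by eye; I did not measure them.
- **Disagreements:** the wrist camera calibration was off by about 1.5–2.5 mm, and one sideways move left the tool about 5 mm off. I corrected both from close-up pictures before lowering the blade and before gripping the wheel.
- **Rest reading:** with the arm still, the torque read 0.40 N m. Drag makes that not comparable to the moving values, so I did not use it.

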